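# Set the feeder's blank selector by clicks and start it

## Task

Set the bottle-cap feeder: turn its unmarked black round selector knob gently anticlockwise (seen from above) until it meets its end stop, without wrenching it, then turn it clockwise exactly four clicks from the stop. Then throw the start lever gently all the way over, and let go, leaving the bowl, the tub and the two loose caps where they are.

Things in the scene. Friction and masses are not known exactly. Their poses are not given: they have to be found in the camera images.
- selector_top (a point): Top centre of the selector knob, on its vertical turning axis. Plain black round knob, fine ribs, no mark, 42 mm across, top 30 mm above the box lid; graspable all round down to 4 mm above the lid. The point's axes are the box's and do not show the knob's turn. Nine even click positions, 15 to 30 degrees apart, the first at the anticlockwise end stop. Starts one to five clicks clockwise of it.
- selector_box: Fixed grey box under the knob, 130 x 130 x 60 mm high; origin at the centre of its underside. Feel of the knob: leaving a click takes 0.15 to 0.25 N m; midway the torque drops to nothing and reverses as it snaps on; a released knob settles in the nearest click. At the end stop the torque climbs on, some 4 N m per rad: 0.35 N m is a sure sign of the stop, over 0.7 N m damages it.
- carriage (a joint): Contact carriage hidden inside the box, driven by the knob: 0 at the first position (end stop), +0.00004 m per click clockwise, slightly negative when the knob is wrenched into the stop. Its travel is far below the measuring noise, so clicks have to be counted by feel.
- start_base: Blue block of the start lever, fixed, 70 (x) x 50 (y) x 25 mm high; origin at the centre of its underside. The lever is a 10 mm steel rod with a 26 mm black ball centred 80 mm from its pivot; the pivot is 22 mm above the origin, its axis along the block's y. The lever leans 0.5 rad towards the block's -x when off and 0.5 rad towards its +x when fully over.
- start (a joint): Angle of the start lever, rad: 0 off (leaning to the block's -x), 1.0 fully over (leaning to its +x). Turning it takes about 0.06 N m (1 N at the ball); it stays where it is left.
- start_tip (a point): Centre of the lever's black ball (26 mm across).
- bowl: White bowl, 150 mm across and 60 mm high, standing loose on the table; origin at the centre of its underside. To be left alone.
- tub: White open tub, 120 x 170 x 90 mm high, loose; origin at the centre of its underside. To be left alone.
- cap_a: Loose white bottle cap, 30 mm across, 12 mm high; origin at the centre of its underside. To be left alone.
- cap_b: Another loose white bottle cap, as cap_a. To be left alone.
There are look-alikes about, which are no part of the job. What is shaped like the selector_box but red is not meant. Several things look just like the start_base: the one meant starts farthest from the robot's base.

How it is judged:
By the outcome, as a careful person would: the job done as asked, in the order asked, and still so for the second after the job is handed in, with the robot touching nothing.
It also fails if it takes over 72 s, if anything falls off the work surface, if the arm or the gripper's body presses on something with over 40 N, if the wrist force passes 120 N, or if a joint passes its speed limit or range.

## Robot

A 6-joint arm with a two-finger parallel gripper is mounted at the origin on the work surface. World frame = base frame: x ahead of the robot, y to its left, z up, the work surface at z = 0. Lengths are in m, angles in rad, forces in N, time in s.
With the tool pointing down it reaches from about 0.325 to 1 m from the base axis. Payload 5.1 kg.
Tool frame: the origin (TCP) lies on the centre line of the jaws, within the pads' length; the fingertips stand ctrl.tips_ahead ahead of it and the grasp point (between the pads) lies 2 mm behind it (ctrl.tips_ahead is the distance from the TCP to the fingertips, in m); z points along the fingers, x is the direction in which the jaws open and shut, and the axes are right-handed (so a half turn about z gives the same grasp; the last joint's range is limited). The gripper opens to 85 mm and grips with 20 to 120 N. Pads are 22 mm wide; open, the fingers measure 114 mm over their backs; the gripper's body (76 mm by 85 mm) begins 54 mm behind the grasp point. The pads swing forward as they close: fully open they stand 13 mm farther back than shut.
Start: joints at [1.067, 0.124, 1.65, -0, 1.367, -0.083], TCP at [0.266, 0.593, 0.248] pointing down, gripper open.
Joint ranges: [-2.61, 2.61], [-1.02, 2.33], [0.03, 2.71], [-1.35, 4.49], [0.32, 2.68], [-2.91, 2.91]. Speed limits (rad/s): [2.57, 2.57, 3.14, 3.14, 3.14, 3.14].

## Interface

Orientations are given as a rotation vector (axis times angle).
In Python, from bench import observe, eyes, job, ctrl gives the robot as it stands. The module is installed in compiled form; this text tells all that it offers.
- The arm moves only by the tool play_rows, never from a script. Its arguments are lists of equal length, an entry for each row: "linear": the shift along the world's x, y, z in units of 25 mm (1.0 is 25 mm), a list of three; "twist": the turn about the world's z in units of 6 degrees (1.0 is 6 degrees). In form: {"linear": [[dx, dy, dz], ...], "twist": [twist, ...]}. A call has 1 to 8 rows; each row is the pose to reach, as a shift and turn from the pose measured when the call began; what a row does not reach only later rows make up. A row lasts 1/12 s, in which the tool goes at most 41.7 mm and 7.16 degrees, less where a joint would pass 70% of its speed; a pose out of reach is approached as far as the arm can. A call with a gripper value outside its range is refused whole. "hand" is the opening in per cent of the stroke, from 0 (shut) to 100 (fully open), set as the call begins (left out, the last holds). The fingers move at their own pace and stop on an object; "grip_force" is the grip in N (left out, the last holds). Time passes only in rows, so rows that repeat a pose let the fingers close. It gives the time, the measured TCP pose, the force and the opening at its end, in the units of the state.
- observe(): the state, without advancing time (a new reading comes with each control period).
- eyes.read_camera(name): name is "scene" or "side" or "wrist"; returns a dict with "pixels" (384x512x3 uint8, red, green, blue), "K" (3x3 intrinsics, pixels), "world_to_cam" (4x4, takes a point from world to camera coordinates). Camera axes: x right, y down, z forward; pixel columns grow to the right and rows downward; lengths in m; the calibration is good to about 2 mm. A picture is of the moment at which its call begins. There is no depth.
- job.finish_job(): hands the job in, once; it reports no verdict.
The state is a dict: "t": time; "q": joint angles; "dq": joint speeds; "effort": joint torques, N m; "tcp_pos": TCP position; "orientation": TCP orientation; "wrist_force": force on the tool from outside, world axes, zero at the start; "torque": the same for the moment, N m; "opening": finger opening in m.
Only numpy, scipy, OpenCV 4.12 (cv2) and the standard library are available. Lean on these libraries where they do the work, as an engineer would, in place of code of your own. Each camera call takes 0.05 s, during which the arm holds its last target. There are 200 camera calls.

## Working session

There is one attempt and no reset: what is moved stays moved. The work goes in short steps, Python scripts to look and compute and a tool call to move; the robot and the scene stay as the last step left them, time stands still between calls to the robot, and variables do not carry over. Pictures are saved under pics/ and viewed, about 8 in all and at most 12, crops included, and the job is handed in when it is done.

Besides the shell and the picture viewer there is one more tool, called after "Emit:" as name(argument=value, ...) on one line, values as JSON. play_rows: Moves the arm, as the interface text tells. Its arguments: {"type":"object","properties":{"linear":{"type":"array"},"twist":{"type":"array"},"hand":{"type":"number"},"grip_force":{"type":"number"}},"required":["linear","twist"]}

```bash
mkdir -p pics; python3 - <<'E'
from bench import observe, eyes, job, ctrl
import cv2,numpy as np
s=observe();print({k:np.round(v,4).tolist() for k,v in s.items()},ctrl.tips_ahead)
ims=[]
for n in("scene","side","wrist"):
    c=eyes.read_camera(n);im=c["pixels"][:,:,::-1];cv2.imwrite(f"pics/{n}0.png",im)
    np.savez(f"{n}0.npz",**c)
E
```

```text
{'t': 0.0, 'q': [1.0674, 0.1245, 1.6517, -0.0, 1.3675, -0.0826], 'dq': [-0.0005, 0.0014, -0.0009, -0.0002, -0.0012, -0.0006], 'effort': [-0.0003, -42.3607, -36.545, -0.0001, 0.007, -0.0], 'tcp_pos': [0.2653, 0.5928, 0.247], 'orientation': [2.6355, 1.708, -0.0029], 'wrist_force': [-0.1735, -0.0338, -0.8505], 'torque': [-0.022, -0.0151, -0.0256], 'opening': 0.0855} 0.017
```

View pics/scene0.png

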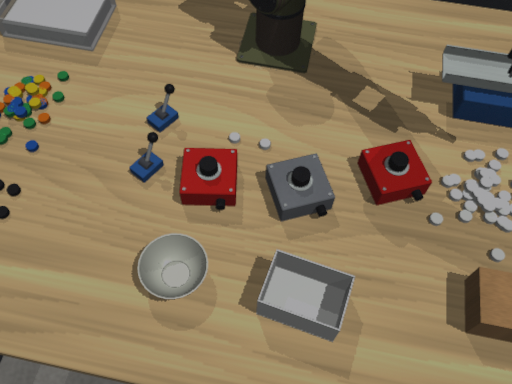

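View pics/side0.png

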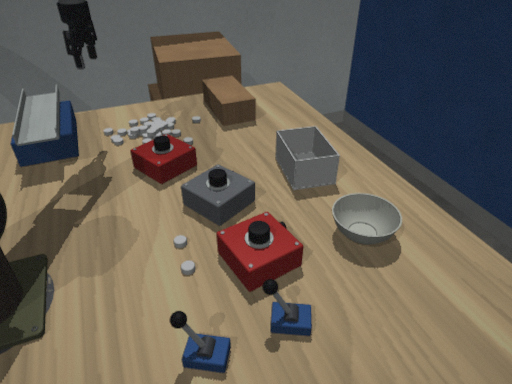

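```bash
cat > h.py <<'E'
import numpy as np,cv2
def ray(c,uv):
    W=c["world_to_cam"];R,t=W[:3,:3],W[:3,3]
    d=R.T@np.linalg.inv(c["K"])@np.array([*uv,1.]);return -R.T@t,d/np.linalg.norm(d)
def plane(c,uv,z):
    o,d=ray(c,uv);return o+d*(z-o[2])/d[2]
def tri(*cu):
    A=np.zeros((3,3));b=np.zeros(3)
    for c,uv in cu:
        o,d=ray(c,uv);P=np.eye(3)-np.outer(d,d);A+=P;b+=P@o
    x=np.linalg.solve(A,b);return x,[np.linalg.norm(np.cross(x-ray(c,u)[0],ray(c,u)[1])) for c,u in cu]
def proj(c,p):
    q=c["K"]@(c["world_to_cam"]@np.array([*p,1.]))[:3];return q[:2]/q[2]
E
python3 - <<'E'
from h import *
for n in("scene","side"):
    c=np.load(n+"0.npz");im=c["pixels"]
    hsv=cv2.cvtColor(im,cv2.COLOR_RGB2HSV)
    for nm,m,zz in(("black",(im.max(2)<45),0.09),("blue",(hsv[...,0]>100)&(hsv[...,0]<130)&(hsv[...,1]>150)&(im[...,2]>60),0.025)):
        k,l,st,ce=cv2.connectedComponentsWithStats(m.astype(np.uint8))
        for i in range(1,k):
            if 50<st[i,4]<1500:print(n,nm,st[i].tolist(),ce[i].round(1),plane(c,ce[i],zz).round(3))
a=cv2.imread("pics/scene0.png")[145:225,255:345];b=cv2.imread("pics/scene0.png")[75:185,120:190]
d=cv2.imread("pics/side0.png")[155:235,175:265];e=cv2.imread("pics/side0.png")[270:380,160:325]
f=lambda x,h:cv2.resize(x,None,fx=h/x.shape[0],fy=h/x.shape[0],interpolation=cv2.INTER_CUBIC)
r1=np.hstack([f(a,290),f(d,290)]);r2=np.hstack([f(b,290),f(e,290)])
w=max(r1.shape[1],r2.shape[1]);p=lambda r:cv2.copyMakeBorder(r,0,0,0,w-r.shape[1],0)
cv2.imwrite("pics/crop1.png",np.vstack([p(r1),p(r2)]))
E
```

```text
scene black [441, 0, 71, 11, 401] [486.8   3.1] [-0.194  0.576  0.09 ]
scene black [165, 84, 9, 10, 66] [169.2  88.5] [ 0.317 -0.226  0.09 ]
scene black [453, 85, 10, 30, 189] [457.   97.9] [0.191 0.491 0.09 ]
scene black [148, 133, 10, 10, 77] [152.3 137.1] [ 0.472 -0.221  0.09 ]
scene black [388, 152, 20, 19, 301] [397.9 161.1] [0.417 0.356 0.09 ]
scene black [199, 156, 19, 20, 282] [208. 166.] [ 0.524 -0.072  0.09 ]
scene black [292, 167, 18, 20, 298] [300.4 176.3] [0.506 0.141 0.09 ]
scene black [266, 171, 16, 48, 173] [273.5 194.1] [0.565 0.089 0.09 ]
scene black [7, 184, 14, 12, 117] [ 13.4 189.5] [ 0.676 -0.479  0.09 ]
scene black [411, 190, 12, 10, 84] [416.8 194.4] [0.498 0.403 0.09 ]
scene black [216, 198, 9, 12, 91] [219.9 203.5] [ 0.614 -0.022  0.09 ]
scene black [312, 204, 15, 12, 110] [320.1 209.8] [0.583 0.196 0.09 ]
scene black [0, 206, 9, 12, 88] [  3.5 211.9] [ 0.733 -0.475  0.09 ]
scene blue [463, 89, 49, 20, 562] [487.2  98.4] [0.111 0.595 0.025]
scene blue [8, 97, 19, 20, 231] [ 17.3 107.3] [ 0.411 -0.621  0.025]
scene blue [148, 106, 30, 25, 315] [163.3 118.5] [
[... 771 characters left out ...]
  1.067 0.025]
side blue [453, 69, 27, 20, 137] [465.3  78.5] [1.702 0.524 0.025]
side blue [479, 77, 15, 22, 82] [486.1  86. ] [1.713 0.429 0.025]
side blue [489, 83, 19, 31, 138] [498.3  97.2] [1.662 0.328 0.025]
side blue [427, 87, 20, 27, 117] [434.2  99.7] [1.421 0.4   0.025]
side blue [60, 101, 12, 35, 262] [ 65.7 118.3] [0.152 0.749 0.025]
side blue [447, 109, 37, 44, 544] [466.2 127.9] [1.35  0.182 0.025]
side blue [474, 147, 36, 27, 197] [491.9 161.8] [ 1.254 -0.002  0.025]
side blue [491, 170, 21, 40, 192] [503.5 190.7] [ 1.166 -0.114  0.025]
side blue [272, 303, 39, 27, 510] [292.  316.8] [ 0.508 -0.245  0.025]
side blue [183, 336, 47, 31, 618] [209.1 351.8] [ 0.356 -0.253  0.025]
```

View pics/crop1.png

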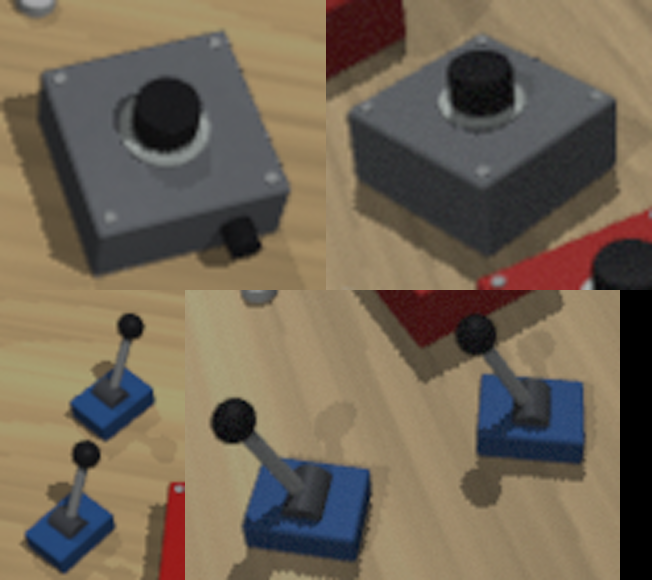

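```bash
python3 - <<'E'
from h import *
S=np.load("scene0.npz");D=np.load("side0.npz")
for n,a,b in(("knob",(300.4,176.3),(217.4,177.6)),("ball",(152.3,137.1),(269.9,286.4)),("ball2",(169.2,88.5),(178.2,319.4)),("block",(147,167.5),(292,316.8))):
    x,e=tri((S,a),(D,b));print(n,x.round(4),np.round(e,4))
# knob top: top ellipse centres in crops
for c,cr in((S,(166,100)),(S,(166,115))):
    print(plane(c,(255+cr[0]/3.625,145+cr[1]/3.625),.09).round(4))
print("side",plane(D,(175+(482-326)/3.625,155+67/3.625),.09).round(4))
# lid corners scene z=.06
cs=[plane(S,(255+x/3.625,145+y/3.625),.06) for x,y in((40,75),(222,33),(287,190),(98,232))]
print(np.round(cs,3),np.mean(cs,0).round(4),[np.linalg.norm(cs[i]-cs[i-1]).round(3) for i in range(4)])
# blue block top corners, scene crop b scale 290/110
k=290/110
im=D["pixels"];hsv=cv2.cvtColor(im,cv2.COLOR_RGB2HSV)
# block top corners in side crop (offset 185,290)
q=[plane(D,(160+(x-185)/k,270+(y-290)/k),.025) for x,y in((482,376),(584,381),(583,443),(477,438))]
print(np.round(q,3),np.mean(q,0).round(4),[np.linalg.norm(q[i]-q[i-1]).round(3) for i in range(4)])
q=[plane(S,(120+x/k,75+(y-290)/k),.025) for x,y in((67,490),(114,522),(68,562),(26,532))]
print(np.round(q,3),np.mean(q,0).round(4),[np.linalg.norm(q[i]-q[i-1]).round(3) for i in range(4)])
E
```

```text
knob [0.498  0.1404 0.0769] [0.0003 0.0003]
ball [ 0.4745 -0.2204  0.0929] [0.0002 0.0002]
ball2 [ 0.3196 -0.225   0.0924] [0.0004 0.0004]
block [ 0.5121 -0.236   0.0121] [0.0006 0.0006]
[0.496  0.1398 0.09  ]
[0.5071 0.1416 0.09  ]
side [0.4997 0.1374 0.09  ]
[[0.475 0.056 0.06 ]
 [0.416 0.168 0.06 ]
 [0.527 0.225 0.06 ]
 [0.582 0.113 0.06 ]] [0.4999 0.1407 0.06  ] [np.float64(0.122), np.float64(0.127), np.float64(0.125), np.float64(0.125)]
[[ 0.489 -0.205  0.025]
 [ 0.551 -0.235  0.025]
 [ 0.527 -0.277  0.025]
 [ 0.466 -0.248  0.025]] [ 0.5083 -0.2409  0.025 ] [np.float64(0.049), np.float64(0.069), np.float64(0.048), np.float64(0.068)]
[[ 0.473 -0.25   0.025]
 [ 0.498 -0.196  0.025]
 [ 0.549 -0.224  0.025]
 [ 0.526 -0.272  0.025]] [ 0.5115 -0.2357  0.025 ] [np.float64(0.058), np.float64(0.06), np.float64(0.058), np.float64(0.053)]
```

Emit:
play_rows(linear=[[9.3,-18.1,-2],[9.3,-18.1,-2],[9.3,-18.1,-2],[9.3,-18.1,-2],[9.3,-18.1,-2],[9.3,-18.1,-2],[9.3,-18.1,-2],[9.3,-18.1,-2]], twist=[-15,-15,-15,-15,-15,-15,-15,-15], hand=100)

```text
t: 0.82
tcp_pos: [0.4172, 0.2962, 0.2147]
orientation: [-3.133, -0.226, 0.002]
wrist_force: [1.2, 0.6, -0.1]
opening: 0.0855
```

```bash
python3 -c "
from bench import *
s=observe();print(s['q'],s['tcp_pos'],s['orientation'],s['torque'],ctrl.tips_ahead)"
```

```text
[ 5.12184469e-01 -1.62788081e-01  1.98980884e+00  7.54002581e-04
  1.31538155e+00  3.67770612e-01] [0.41715606 0.29624481 0.21472532] [-3.13311319e+00 -2.26326035e-01  1.63855830e-03] [-0.02812438 -0.00750296  0.02948822] 0.017
```

Emit:
play_rows(linear=[[1.6,-3.1,-1],[3.23,-6.23,-2.6],[3.23,-6.23,-2.6],[3.23,-6.23,-2.6],[3.23,-6.23,-2.6],[3.23,-6.23,-2.6],[3.23,-6.23,-2.6],[3.23,-6.23,-2.6]], twist=[-1,-2,-3,-4,-5,-5,-5,-5], hand=100)

```text
t: 1.48
tcp_pos: [0.4978, 0.1409, 0.1499]
orientation: [-3.085, 0.59, 0.002]
wrist_force: [0.7, -0.9, 0.9]
opening: 0.0851
```

```bash
python3 - <<'E'
from bench import *
from h import *
s=observe();print(s['q'],s['tcp_pos'],s['orientation'],s['torque'])
c=eyes.read_camera("wrist");im=c["pixels"][:,:,::-1].copy()
u=proj(c,(.498,.1404,.09));print(u);cv2.drawMarker(im,tuple(int(v) for v in u),(0,255,0),0,10,1)
cv2.imwrite("pics/w1.png",im)
E
```

```text
[ 1.71430951e-01 -8.75713331e-02  2.03598840e+00  1.36934249e-03
  1.19381648e+00  5.49119816e-01] [0.49779603 0.14091497 0.14989798] [-3.08464341e+00  5.90349120e-01  1.64651795e-03] [-0.02262461  0.04151942  0.02798518]
[259.91235085 213.82559347]
```

View pics/w1.png

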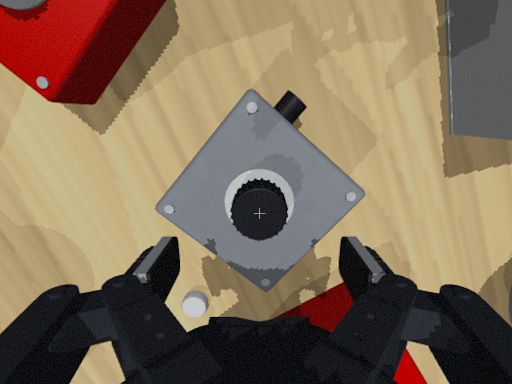

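Emit:
play_rows(linear=[[0,-0.02,-1],[0,-0.02,-2],[0,-0.02,-2.52],[0,-0.02,-2.52],[0,-0.02,-2.52],[0,-0.02,-2.52]], twist=[0,0,0,0,0,0], hand=62)

```text
t: 2.03
tcp_pos: [0.4986, 0.1418, 0.0888]
orientation: [-3.084, 0.586, -0.003]
wrist_force: [-0.2, -0.0, 0.5]
opening: 0.0532
```

Emit:
play_rows(linear=[[0,0,0],[0,0,0],[0,0,0],[0,0,0],[0,0,0],[0,0,0]], twist=[0,0,0,0,0,0], hand=30, grip_force=45)

```text
t: 2.53
tcp_pos: [0.4986, 0.1426, 0.0909]
orientation: [-3.083, 0.586, -0.002]
wrist_force: [-5.1, 1.5, 5.8]
opening: 0.0401
```

```bash
cat > o.py <<'E'
from bench import *
import numpy as np
s=observe();r=s['orientation'];y=np.degrees(2*np.arctan2(r[1],r[0]))%360
print('t',s['t'],'yaw %.2f'%y,'q6 %.3f'%s['q'][5],'F',np.round(s['wrist_force'],1),'T',np.round(s['torque'],3),'op',round(s['opening'],4),np.round(s['tcp_pos'],4),ctrl.tips_ahead)
E
python3 o.py; python3 - <<'E'
from bench import *
import cv2
c=eyes.read_camera("wrist");cv2.imwrite("pics/w2.png",c["pixels"][:,:,::-1])
E
```

```text
t 2.5333 yaw 338.49 q6 0.548 F [-5.1  1.5  5.8] T [0.221 0.898 0.021] op 0.0401 [0.4986 0.1426 0.0909] 0.017
```

View pics/w2.png

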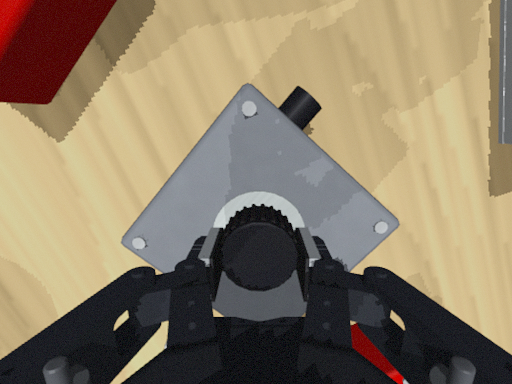

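Emit:
play_rows(linear=[[-0.04,0,0],[-0.04,0,0],[-0.04,0,0]], twist=[0.25,0.5,0.5])

```text
t: 2.83
tcp_pos: [0.4982, 0.1428, 0.0911]
orientation: [-3.097, 0.504, -0.007]
wrist_force: [4.9, 0.3, -8.3]
opening: 0.0402
```

```bash
python3 o.py
```

```text
t 2.8333 yaw 341.52 q6 0.495 F [ 4.9  0.3 -8.3] T [-0.004 -0.865 -0.157] op 0.0402 [0.4982 0.1428 0.0911] 0.017
```

Emit:
play_rows(linear=[[0,0,0],[0,0,0],[0,0,0]], twist=[0.25,0.5,0.5])

```text
t: 3.08
tcp_pos: [0.4982, 0.1428, 0.0911]
orientation: [-3.109, 0.423, -0.007]
wrist_force: [1.5, 0.3, -7.5]
opening: 0.0401
```

```bash
python3 o.py
```

```text
t 3.0833 yaw 344.51 q6 0.443 F [ 1.5  0.3 -7.5] T [-0.    -0.392 -0.077] op 0.0401 [0.4982 0.1428 0.0911] 0.017
```

Emit:
play_rows(linear=[[0,0,0],[0,0,0],[0,0,0]], twist=[0.25,0.5,0.5])

```text
t: 3.33
tcp_pos: [0.498, 0.1428, 0.0911]
orientation: [-3.119, 0.342, -0.006]
wrist_force: [1.2, 0.7, -7.8]
opening: 0.0403
```

```bash
python3 o.py
```

```text
t 3.3333 yaw 347.49 q6 0.391 F [ 1.2  0.7 -7.8] T [-0.037 -0.319 -0.004] op 0.0403 [0.498  0.1428 0.0911] 0.017
```

Emit:
play_rows(linear=[[0,0,0],[0,0,0],[0,0,0]], twist=[0.25,0.5,0.5])

```text
t: 3.58
tcp_pos: [0.4979, 0.1429, 0.0911]
orientation: [-3.126, 0.261, -0.006]
wrist_force: [1.9, 0.8, -5.9]
opening: 0.0399
```

```bash
python3 o.py
```

```text
t 3.5833 yaw 350.47 q6 0.339 F [ 1.9  0.8 -5.9] T [ 0.012 -0.246  0.042] op 0.0399 [0.4979 0.1429 0.0911] 0.017
```

Emit:
play_rows(linear=[[0,0,0],[0,0,0],[0,0,0]], twist=[0.25,0.5,0.5])

```text
t: 3.83
tcp_pos: [0.4978, 0.1429, 0.0911]
orientation: [-3.132, 0.18, -0.005]
wrist_force: [2.1, 0.7, -5.5]
opening: 0.04
```

```bash
python3 o.py
```

```text
t 3.8333 yaw 353.43 q6 0.287 F [ 2.1  0.7 -5.5] T [-0.007 -0.239  0.127] op 0.04 [0.4978 0.1429 0.0911] 0.017
```

Emit:
play_rows(linear=[[0,0,0],[0,0,0],[0,0,0]], twist=[0.25,0.5,0.5])

```text
t: 4.08
tcp_pos: [0.4977, 0.1428, 0.0911]
orientation: [-3.136, 0.099, -0.005]
wrist_force: [0.3, 0.4, -6.6]
opening: 0.04
```

```bash
python3 o.py
```

```text
t 4.0833 yaw 356.39 q6 0.235 F [ 0.3  0.4 -6.6] T [ 0.032 -0.168  0.21 ] op 0.04 [0.4977 0.1428 0.0911] 0.017
```

Emit:
play_rows(linear=[[0,0,0],[0,0,0],[0,0,0]], twist=[0.25,0.5,0.5])

```text
t: 4.33
tcp_pos: [0.4976, 0.1429, 0.0911]
orientation: [-3.137, 0.019, -0.004]
wrist_force: [0.1, 0.7, -5.6]
opening: 0.0404
```

```bash
python3 o.py
```

```text
t 4.3333 yaw 359.29 q6 0.184 F [ 0.1  0.7 -5.6] T [ 0.053 -0.234 -0.067] op 0.0404 [0.4976 0.1429 0.0911] 0.017
```

Emit:
play_rows(linear=[[0,0,0],[0,0,0],[0,0,0]], twist=[0.25,0.5,0.5])

```text
t: 4.58
tcp_pos: [0.4975, 0.1429, 0.0911]
orientation: [-3.136, -0.063, -0.004]
wrist_force: [0.4, -0.2, -5.1]
opening: 0.0401
```

```bash
python3 o.py
```

```text
t 4.5833 yaw 2.28 q6 0.132 F [ 0.4 -0.2 -5.1] T [ 0.085 -0.171 -0.133] op 0.0401 [0.4975 0.1429 0.0911] 0.017
```

Emit:
play_rows(linear=[[0,0,0],[0,0,0],[0,0,0]], twist=[0.25,0.5,0.5])

```text
t: 4.83
tcp_pos: [0.4974, 0.1429, 0.0911]
orientation: [-3.134, -0.144, -0.003]
wrist_force: [0.6, 0.8, -5.4]
opening: 0.0401
```

```bash
python3 o.py
```

```text
t 4.8333 yaw 5.26 q6 0.080 F [ 0.6  0.8 -5.4] T [ 0.086 -0.135 -0.035] op 0.0401 [0.4974 0.1429 0.0911] 0.017
```

Emit:
play_rows(linear=[[0,0,0],[0,0,0],[0,0,0]], twist=[0.1,0.2,0.2])

```text
t: 5.08
tcp_pos: [0.4974, 0.1429, 0.0911]
orientation: [-3.132, -0.177, -0.003]
wrist_force: [-1.0, 0.4, -5.1]
opening: 0.0404
```

```bash
python3 o.py
```

```text
t 5.0833 yaw 6.47 q6 0.058 F [-1.   0.4 -5.1] T [-0.002 -0.172  0.023] op 0.0404 [0.4974 0.1429 0.0911] 0.017
```

Emit:
play_rows(linear=[[0,0,0],[0,0,0],[0,0,0],[0,0,0]], twist=[0.4,0.8,1.2,1.2])

```text
t: 5.42
tcp_pos: [0.4971, 0.1428, 0.0911]
orientation: [-3.115, -0.375, -0.001]
wrist_force: [-0.9, 0.6, -4.4]
opening: 0.0401
```

```bash
python3 o.py
```

```text
t 5.4167 yaw 13.72 q6 -0.068 F [-0.9  0.6 -4.4] T [0.003 0.038 0.088] op 0.0401 [0.4971 0.1428 0.0911] 0.017
```

Emit:
play_rows(linear=[[0,0,0],[0,0,0],[0,0,0]], twist=[0.25,0.5,0.5])

```text
t: 5.67
tcp_pos: [0.497, 0.1428, 0.0911]
orientation: [-3.104, -0.456, -0.0]
wrist_force: [-0.4, -0.1, -4.5]
opening: 0.04
```

```bash
python3 o.py
```

```text
t 5.6667 yaw 16.71 q6 -0.120 F [-0.4 -0.1 -4.5] T [ 0.01  -0.029  0.206] op 0.04 [0.497  0.1428 0.0911] 0.017
```

Emit:
play_rows(linear=[[0,0,0],[0,0,0],[0,0,0]], twist=[0.2,0.4,0.4])

```text
t: 5.92
tcp_pos: [0.4969, 0.1428, 0.0911]
orientation: [-3.093, -0.521, 0.0]
wrist_force: [-0.3, 0.3, -4.7]
opening: 0.04
```

```bash
python3 o.py
```

```text
t 5.9167 yaw 19.12 q6 -0.162 F [-0.3  0.3 -4.7] T [0.02  0.004 0.001] op 0.04 [0.4969 0.1428 0.0911] 0.017
```

Emit:
play_rows(linear=[[0,0,0],[0,0,0],[0,0,0]], twist=[0.25,0.5,0.5])

```text
t: 6.17
tcp_pos: [0.4964, 0.1437, 0.091]
orientation: [-3.076, -0.6, 0.002]
wrist_force: [-2.8, 4.1, -3.7]
opening: 0.0398
```

```bash
python3 o.py
```

```text
t 6.1667 yaw 22.07 q6 -0.215 F [-2.8  4.1 -3.7] T [ 0.84   0.394 -0.017] op 0.0398 [0.4964 0.1437 0.091 ] 0.017
```

Emit:
play_rows(linear=[[0,0,0],[0,0,0],[0,0,0]], twist=[0.2,0.4,0.4])

```text
t: 6.42
tcp_pos: [0.4962, 0.1437, 0.091]
orientation: [-3.063, -0.66, 0.003]
wrist_force: [-2.0, 2.0, -4.2]
opening: 0.0398
```

```bash
python3 o.py
```

```text
t 6.4167 yaw 24.32 q6 -0.255 F [-2.   2.  -4.2] T [ 0.215  0.268 -1.283] op 0.0398 [0.4962 0.1437 0.091 ] 0.017
```

Emit:
play_rows(linear=[[0,0,0]], twist=[-0.1])

```text
t: 6.5
tcp_pos: [0.4963, 0.1437, 0.091]
orientation: [-3.067, -0.641, 0.003]
wrist_force: [-1.6, 1.6, -4.7]
opening: 0.0404
```

```bash
python3 o.py
```

```text
t 6.5 yaw 23.62 q6 -0.243 F [-1.6  1.6 -4.7] T [ 0.332  0.088 -0.579] op 0.0404 [0.4963 0.1437 0.091 ] 0.017
```

```bash
python3 - <<'E'
from bench import *
import cv2,numpy as np
w=eyes.read_camera("wrist")["pixels"];s=eyes.read_camera("side")["pixels"];c=eyes.read_camera("scene")["pixels"]
f=lambda a:cv2.resize(a,(400,300),interpolation=cv2.INTER_CUBIC)
cv2.imwrite("pics/m1.png",np.vstack([np.hstack([f(w[130:370,100:420]),f(s[100:250,120:320])]),np.hstack([f(c[90:240,200:400]),f(s)])])[:,:,::-1])
E
python3 o.py
```

```text
t 6.65 yaw 23.71 q6 -0.244 F [-1.3  1.2 -3.7] T [ 0.294  0.144 -0.706] op 0.0402 [0.4963 0.1438 0.091 ] 0.017
```

View pics/m1.png

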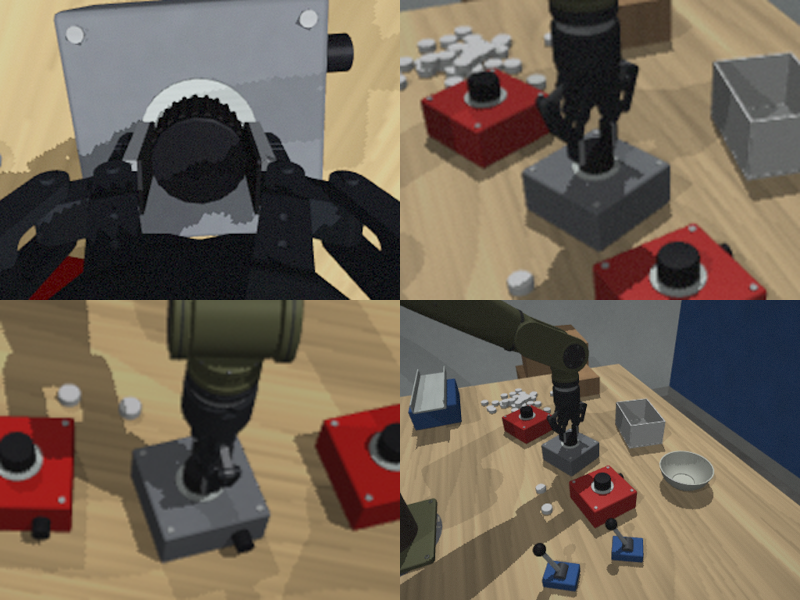

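```bash
sed -i "s/^print(/print('eff',np.round(s['effort'],2),end=' ');print(/" o.py; python3 o.py
```

```text
eff [-3.000e-02 -3.383e+01 -3.507e+01 -7.000e-01 -2.100e-01 -7.300e-01] t 6.65 yaw 23.71 q6 -0.244 F [-1.3  1.2 -3.7] T [ 0.294  0.144 -0.706] op 0.0402 [0.4963 0.1438 0.091 ] 0.017
```

Emit:
play_rows(linear=[[0,0,0],[0,0,0]], twist=[-0.15,-0.15])

```text
t: 6.82
tcp_pos: [0.4963, 0.1438, 0.091]
orientation: [-3.072, -0.621, 0.002]
wrist_force: [-1.5, 1.6, -4.4]
opening: 0.0401
```

```bash
python3 o.py
```

```text
eff [ -0.65 -33.89 -35.03  -0.46  -0.15  -0.08] t 6.8167 yaw 22.84 q6 -0.229 F [-1.5  1.6 -4.4] T [ 0.295  0.104 -0.148] op 0.0401 [0.4963 0.1438 0.091 ] 0.017
```

Emit:
play_rows(linear=[[0,0,0],[0,0,0]], twist=[-0.15,-0.15])

```text
t: 6.98
tcp_pos: [0.4964, 0.1438, 0.091]
orientation: [-3.077, -0.597, 0.002]
wrist_force: [-1.5, 0.5, -5.2]
opening: 0.0401
```

```bash
python3 o.py
```

```text
eff [ -0.64 -33.95 -35.01  -0.37  -0.1    0.05] t 6.9833 yaw 21.97 q6 -0.213 F [-1.5  0.5 -5.2] T [ 0.227  0.083 -0.048] op 0.0401 [0.4964 0.1438 0.091 ] 0.017
```

Emit:
play_rows(linear=[[0,0,0],[0,0,0],[0,0,0],[0,0,0]], twist=[0,0,0,0], hand=66)

```text
t: 7.32
tcp_pos: [0.4973, 0.1438, 0.0921]
orientation: [-3.077, -0.598, -0.001]
wrist_force: [0.4, -0.6, -0.6]
opening: 0.0567
```

```bash
python3 o.py; python3 - <<'E'
from bench import *
from h import *
c=eyes.read_camera("wrist");im=c["pixels"]
s=observe();print(s['tcp_pos'],proj(c,s['tcp_pos']),proj(c,(.498,.1404,.09)))
im=cv2.resize(im[100:384,90:430],None,fx=2.1,fy=2.1,interpolation=cv2.INTER_CUBIC)[:,:,::-1]
cv2.imwrite("pics/w3.png",im)
E
```

```text
eff [ 1.000e-02 -3.143e+01 -3.217e+01  2.000e-02 -0.000e+00 -0.000e+00] t 7.3167 yaw 21.98 q6 -0.213 F [ 0.4 -0.6 -0.6] T [-0.039  0.016  0.008] op 0.0567 [0.4973 0.1438 0.0921] 0.017
[0.49714777 0.14379224 0.09189058] [259.93635288 254.32468712] [258.99918072 258.44583661]
```

View pics/w3.png

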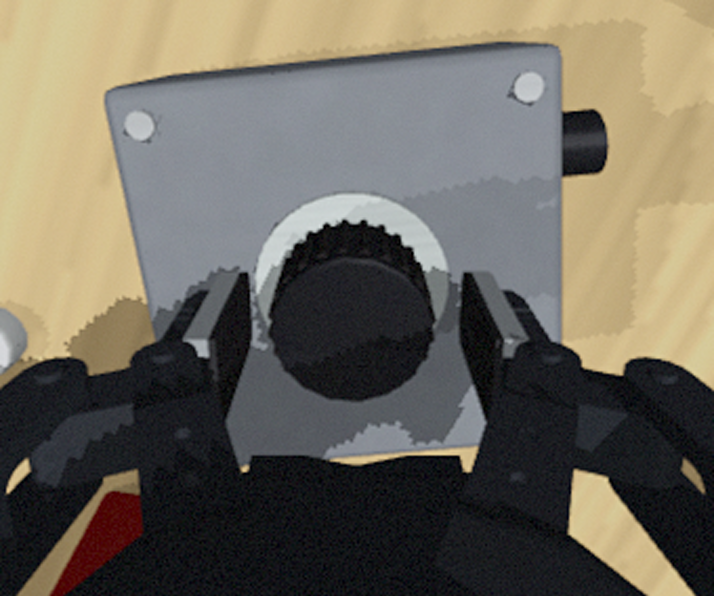

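Emit:
play_rows(linear=[[-0.03,-0.07,0.16],[-0.03,-0.07,0.16],[-0.03,-0.07,0.16]], twist=[0,0,0])

```text
t: 7.62
tcp_pos: [0.4969, 0.142, 0.0966]
orientation: [-3.077, -0.597, -0.003]
wrist_force: [-0.1, 0.1, -0.5]
opening: 0.0564
```

Emit:
play_rows(linear=[[0,0,0],[0,0,0],[0,0,0],[0,0,0]], twist=[0,0,0,0], hand=30, grip_force=35)

```text
t: 7.95
tcp_pos: [0.497, 0.142, 0.0971]
orientation: [-3.077, -0.597, -0.003]
wrist_force: [-1.5, -1.6, 4.7]
opening: 0.0404
```

```bash
python3 o.py
```

```text
eff [ 1.700e-01 -2.897e+01 -3.109e+01  1.500e-01 -6.200e-01 -2.000e-02] t 7.95 yaw 21.98 q6 -0.216 F [-1.5 -1.6  4.7] T [-0.169  0.397  0.011] op 0.0404 [0.497  0.142  0.0971] 0.017
```

Emit:
play_rows(linear=[[0,0,0],[0,0,0]], twist=[0.17,0.17])

```text
t: 8.12
tcp_pos: [0.497, 0.142, 0.0971]
orientation: [-3.071, -0.626, -0.003]
wrist_force: [-0.7, -0.1, 3.1]
opening: 0.0398
```

```bash
python3 o.py
```

```text
eff [ 1.400e-01 -2.972e+01 -3.159e+01  1.000e-02 -4.700e-01 -2.300e-01] t 8.1167 yaw 23.03 q6 -0.235 F [-0.7 -0.1  3.1] T [-0.083  0.244 -0.103] op 0.0398 [0.497  0.142  0.0971] 0.017
```

Emit:
play_rows(linear=[[0,0,0],[0,0,0]], twist=[0.17,0.17])

```text
t: 8.28
tcp_pos: [0.497, 0.1419, 0.0972]
orientation: [-3.066, -0.652, -0.002]
wrist_force: [-1.6, -0.6, 3.9]
opening: 0.04
```

```bash
python3 o.py
```

```text
eff [  0.84 -29.74 -31.62  -0.19  -0.48  -0.8 ] t 8.2833 yaw 24.00 q6 -0.252 F [-1.6 -0.6  3.9] T [-0.092  0.338 -0.695] op 0.04 [0.497  0.1419 0.0972] 0.017
```

Emit:
play_rows(linear=[[0,0,0],[0,0,0]], twist=[-0.17,-0.34])

```text
t: 8.45
tcp_pos: [0.497, 0.1419, 0.0972]
orientation: [-3.077, -0.596, -0.003]
wrist_force: [-1.7, -1.0, 3.8]
opening: 0.0402
```

```bash
python3 o.py
```

```text
eff [-1.000e-02 -2.985e+01 -3.156e+01  1.200e-01 -3.600e-01 -1.300e-01] t 8.45 yaw 21.92 q6 -0.216 F [-1.7 -1.   3.8] T [-0.055  0.199  0.051] op 0.0402 [0.497  0.1419 0.0972] 0.017
```

Emit:
play_rows(linear=[[0,0,0],[0,0,0],[0,0,0],[0,0,0],[0,0,0],[0,0,0],[0,0,0],[0,0,0]], twist=[0,0,0,0,-1,-2,-3,-4], hand=68)

```text
t: 9.12
tcp_pos: [0.497, 0.1419, 0.097]
orientation: [-3.134, 0.065, -0.005]
wrist_force: [-0.1, 0.2, 0.2]
opening: 0.0579
```

Emit:
play_rows(linear=[[0,0,0],[0,0,0],[0,0,0],[0,0,0],[0,0,0],[0,0,0]], twist=[-0.5,-1,-1.5,-2,-2,-2])

```text
t: 9.62
tcp_pos: [0.497, 0.142, 0.0969]
orientation: [-3.111, 0.39, -0.006]
wrist_force: [-0.2, -0.6, 0.4]
opening: 0.0579
```

Emit:
play_rows(linear=[[0,0,0],[0,0,0],[0,0,0],[0,0,0]], twist=[0,0,0,0], hand=30)

```text
t: 9.95
tcp_pos: [0.4978, 0.1418, 0.0975]
orientation: [-3.111, 0.389, -0.009]
wrist_force: [2.1, -1.6, 1.8]
opening: 0.04
```

```bash
python3 o.py
```

```text
eff [ 1.010e+00 -3.029e+01 -3.070e+01  4.700e-01  5.300e-01  2.000e-02] t 9.95 yaw 345.75 q6 0.418 F [ 2.1 -1.6  1.8] T [-0.281 -0.435  0.049] op 0.04 [0.4978 0.1418 0.0975] 0.017
```

Emit:
play_rows(linear=[[0,0,0],[0,0,0]], twist=[0.1,0.1])

```text
t: 10.12
tcp_pos: [0.4978, 0.1418, 0.0975]
orientation: [-3.113, 0.372, -0.009]
wrist_force: [1.9, -0.3, 1.0]
opening: 0.0399
```

```bash
python3 o.py
```

```text
eff [  0.57 -30.62 -31.47   0.22   0.27  -0.13] t 10.1167 yaw 346.37 q6 0.407 F [ 1.9 -0.3  1. ] T [-0.157 -0.241 -0.046] op 0.0399 [0.4978 0.1418 0.0975] 0.017
```

Emit:
play_rows(linear=[[0,0,0],[0,0,0]], twist=[0.1,0.1])

```text
t: 10.28
tcp_pos: [0.4978, 0.1418, 0.0975]
orientation: [-3.115, 0.355, -0.009]
wrist_force: [1.4, 0.0, 0.9]
opening: 0.0402
```

```bash
python3 o.py
```

```text
eff [  0.6  -30.65 -31.51   0.17   0.28  -0.2 ] t 10.2833 yaw 346.99 q6 0.396 F [1.4 0.  0.9] T [-0.145 -0.298 -0.117] op 0.0402 [0.4978 0.1418 0.0975] 0.017
```

Emit:
play_rows(linear=[[0,0,0],[0,0,0]], twist=[0.1,0.1])

```text
t: 10.45
tcp_pos: [0.4978, 0.1418, 0.0975]
orientation: [-3.116, 0.339, -0.009]
wrist_force: [0.6, -0.7, 1.0]
opening: 0.0401
```

```bash
python3 o.py
```

```text
eff [  1.01 -30.64 -31.51   0.06   0.27  -0.52] t 10.45 yaw 347.57 q6 0.386 F [ 0.6 -0.7  1. ] T [-0.182 -0.271 -0.394] op 0.0401 [0.4978 0.1418 0.0975] 0.017
```

Emit:
play_rows(linear=[[0,0,0],[0,0,0]], twist=[0.1,0.1])

```text
t: 10.62
tcp_pos: [0.4977, 0.1419, 0.0975]
orientation: [-3.117, 0.325, -0.009]
wrist_force: [0.5, -0.4, 1.0]
opening: 0.0397
```

```bash
python3 o.py
```

```text
eff [  1.42 -30.61 -31.52  -0.1    0.26  -0.89] t 10.6167 yaw 348.11 q6 0.376 F [ 0.5 -0.4  1. ] T [-0.219 -0.192 -0.838] op 0.0397 [0.4977 0.1419 0.0975] 0.017
```

Emit:
play_rows(linear=[[0,0,0],[0,0,0],[0,0,0]], twist=[-0.2,-0.4,-0.4])

```text
t: 10.87
tcp_pos: [0.4978, 0.1418, 0.0975]
orientation: [-3.111, 0.39, -0.009]
wrist_force: [1.6, -0.9, 0.5]
opening: 0.0401
```

```bash
sed -i "s/print('eff'.*end=' ');//" o.py; python3 o.py
```

```text
t 10.8667 yaw 345.71 q6 0.418 F [ 1.6 -0.9  0.5] T [-0.162 -0.245 -0.006] op 0.0401 [0.4978 0.1418 0.0975] 0.017
```

Emit:
play_rows(linear=[[0,0,0],[0,0,0],[0,0,0]], twist=[-0.3,-0.7,-0.7])

```text
t: 11.12
tcp_pos: [0.4979, 0.1418, 0.0975]
orientation: [-3.095, 0.503, -0.01]
wrist_force: [0.6, -1.8, 0.0]
opening: 0.0404
```

```bash
python3 o.py
```

```text
t 11.1167 yaw 341.54 q6 0.492 F [ 0.6 -1.8  0. ] T [-0.196 -0.294  0.072] op 0.0404 [0.4979 0.1418 0.0975] 0.017
```

Emit:
play_rows(linear=[[0,0,0],[0,0,0],[0,0,0]], twist=[-0.3,-0.7,-0.7])

```text
t: 11.37
tcp_pos: [0.4979, 0.1418, 0.0975]
orientation: [-3.075, 0.615, -0.011]
wrist_force: [1.9, -1.7, 0.5]
opening: 0.0399
```

```bash
python3 o.py
```

```text
t 11.3667 yaw 337.39 q6 0.565 F [ 1.9 -1.7  0.5] T [-0.158 -0.334 -0.012] op 0.0399 [0.4979 0.1418 0.0975] 0.017
```

Emit:
play_rows(linear=[[0,0,0],[0,0,0],[0,0,0]], twist=[-0.3,-0.7,-0.7])

```text
t: 11.62
tcp_pos: [0.498, 0.1418, 0.0975]
orientation: [-3.051, 0.726, -0.012]
wrist_force: [1.9, -0.9, 0.1]
opening: 0.0399
```

```bash
python3 o.py
```

```text
t 11.6167 yaw 333.24 q6 0.638 F [ 1.9 -0.9  0.1] T [-0.239 -0.242 -0.068] op 0.0399 [0.498  0.1418 0.0975] 0.017
```

Emit:
play_rows(linear=[[0,0,0],[0,0,0],[0,0,0]], twist=[-0.3,-0.7,-0.7])

```text
t: 11.87
tcp_pos: [0.4981, 0.1417, 0.0975]
orientation: [-3.023, 0.835, -0.012]
wrist_force: [2.2, -2.5, 0.5]
opening: 0.0399
```

```bash
python3 o.py
```

```text
t 11.8667 yaw 329.11 q6 0.711 F [ 2.2 -2.5  0.5] T [-0.275 -0.373 -0.192] op 0.0399 [0.4981 0.1417 0.0975] 0.017
```

Emit:
play_rows(linear=[[0,0,0],[0,0,0],[0,0,0]], twist=[-0.3,-0.7,-0.7])

```text
t: 12.12
tcp_pos: [0.4981, 0.1417, 0.0975]
orientation: [-2.992, 0.942, -0.013]
wrist_force: [1.5, -1.0, 0.0]
opening: 0.0401
```

```bash
python3 o.py
```

```text
t 12.1167 yaw 325.04 q6 0.783 F [ 1.5 -1.   0. ] T [-0.21  -0.362  0.109] op 0.0401 [0.4981 0.1417 0.0975] 0.017
```

Emit:
play_rows(linear=[[0,0,0],[0,0,0],[0,0,0]], twist=[-0.3,-0.7,-0.7])

```text
t: 12.37
tcp_pos: [0.4982, 0.1416, 0.0975]
orientation: [-2.957, 1.048, -0.014]
wrist_force: [2.3, -1.6, -0.5]
opening: 0.0402
```

```bash
python3 o.py
```

```text
t 12.3667 yaw 320.96 q6 0.855 F [ 2.3 -1.6 -0.5] T [-0.099 -0.332  0.147] op 0.0402 [0.4982 0.1416 0.0975] 0.017
```

Emit:
play_rows(linear=[[0,0,0],[0,0,0],[0,0,0]], twist=[-0.3,-0.7,-0.7])

```text
t: 12.62
tcp_pos: [0.4983, 0.1415, 0.0975]
orientation: [-2.918, 1.153, -0.014]
wrist_force: [2.8, -1.9, -0.1]
opening: 0.0402
```

```bash
python3 o.py
```

```text
t 12.6167 yaw 316.88 q6 0.927 F [ 2.8 -1.9 -0.1] T [-0.209 -0.445 -0.037] op 0.0402 [0.4983 0.1415 0.0975] 0.017
```

Emit:
play_rows(linear=[[0,0,0],[0,0,0],[0,0,0]], twist=[-0.3,-0.7,-0.7])

```text
t: 12.87
tcp_pos: [0.4984, 0.1415, 0.0975]
orientation: [-2.875, 1.257, -0.015]
wrist_force: [2.3, -1.8, 0.3]
opening: 0.0403
```

```bash
python3 o.py
```

```text
t 12.8667 yaw 312.79 q6 0.999 F [ 2.3 -1.8  0.3] T [-0.231 -0.379 -0.148] op 0.0403 [0.4984 0.1415 0.0975] 0.017
```

Emit:
play_rows(linear=[[0,0,0],[0,0,0],[0,0,0]], twist=[-0.3,-0.7,-0.7])

```text
t: 13.12
tcp_pos: [0.4984, 0.1415, 0.0975]
orientation: [-2.829, 1.359, -0.015]
wrist_force: [2.5, -1.4, 0.3]
opening: 0.0396
```

```bash
python3 o.py
```

```text
t 13.1167 yaw 308.68 q6 1.072 F [ 2.5 -1.4  0.3] T [-0.379 -0.41  -0.183] op 0.0396 [0.4984 0.1415 0.0975] 0.017
```

Emit:
play_rows(linear=[[0,0,0],[0,0,0],[0,0,0]], twist=[-0.3,-0.7,-0.7])

```text
t: 13.37
tcp_pos: [0.4985, 0.1414, 0.0975]
orientation: [-2.78, 1.458, -0.016]
wrist_force: [1.3, -1.6, -0.1]
opening: 0.04
```

```bash
python3 o.py
```

```text
t 13.3667 yaw 304.64 q6 1.143 F [ 1.3 -1.6 -0.1] T [-0.255 -0.362  0.137] op 0.04 [0.4985 0.1414 0.0975] 0.017
```

Emit:
play_rows(linear=[[0,0,0],[0,0,0],[0,0,0]], twist=[-0.3,-0.7,-0.7])

```text
t: 13.62
tcp_pos: [0.4985, 0.1413, 0.0975]
orientation: [-2.727, 1.556, -0.016]
wrist_force: [2.5, -1.2, -0.7]
opening: 0.04
```

```bash
python3 o.py
```

```text
t 13.6167 yaw 300.58 q6 1.215 F [ 2.5 -1.2 -0.7] T [-0.319 -0.397  0.031] op 0.04 [0.4985 0.1413 0.0975] 0.017
```

Emit:
play_rows(linear=[[0,0,0],[0,0,0],[0,0,0]], twist=[-0.3,-0.7,-0.7])

```text
t: 13.87
tcp_pos: [0.4986, 0.1413, 0.0975]
orientation: [-2.67, 1.652, -0.016]
wrist_force: [2.0, -1.7, -0.6]
opening: 0.0403
```

```bash
python3 o.py
```

```text
t 13.8667 yaw 296.50 q6 1.286 F [ 2.  -1.7 -0.6] T [-0.229 -0.424  0.01 ] op 0.0403 [0.4986 0.1413 0.0975] 0.017
```

Emit:
play_rows(linear=[[0,0,0],[0,0,0],[0,0,0]], twist=[-0.3,-0.7,-0.7])

```text
t: 14.12
tcp_pos: [0.4986, 0.1412, 0.0975]
orientation: [-2.61, 1.746, -0.017]
wrist_force: [2.6, -2.3, -0.2]
opening: 0.0403
```

```bash
python3 o.py
```

```text
t 14.1167 yaw 292.42 q6 1.358 F [ 2.6 -2.3 -0.2] T [-0.327 -0.445 -0.058] op 0.0403 [0.4986 0.1412 0.0975] 0.017
```

Emit:
play_rows(linear=[[0,0,0],[0,0,0],[0,0,0]], twist=[-0.3,-0.7,-0.7])

```text
t: 14.37
tcp_pos: [0.4986, 0.1411, 0.0975]
orientation: [-2.546, 1.839, -0.017]
wrist_force: [2.6, -2.2, -0.5]
opening: 0.0403
```

```bash
python3 o.py
```

```text
t 14.3667 yaw 288.32 q6 1.430 F [ 2.6 -2.2 -0.5] T [-0.433 -0.442 -0.215] op 0.0403 [0.4986 0.1411 0.0975] 0.017
```

Emit:
play_rows(linear=[[0,0,0],[0,0,0],[0,0,0]], twist=[-0.3,-0.7,-0.7])

```text
t: 14.62
tcp_pos: [0.4987, 0.1411, 0.0975]
orientation: [-2.48, 1.928, -0.017]
wrist_force: [2.6, -2.9, -0.6]
opening: 0.04
```

```bash
python3 o.py
```

```text
t 14.6167 yaw 284.28 q6 1.502 F [ 2.6 -2.9 -0.6] T [-0.317 -0.404  0.139] op 0.04 [0.4987 0.1411 0.0975] 0.017
```

Emit:
play_rows(linear=[[0,0,0],[0,0,0],[0,0,0]], twist=[-0.3,-0.7,-0.7])

```text
t: 14.87
tcp_pos: [0.4987, 0.141, 0.0975]
orientation: [-2.41, 2.015, -0.017]
wrist_force: [3.0, -3.4, -0.3]
opening: 0.0402
```

```bash
python3 o.py
```

```text
t 14.8667 yaw 280.22 q6 1.573 F [ 3.  -3.4 -0.3] T [-0.389 -0.366  0.043] op 0.0402 [0.4987 0.141  0.0975] 0.017
```

Emit:
play_rows(linear=[[0,0,0],[0,0,0],[0,0,0]], twist=[-0.3,-0.7,-0.7])

```text
t: 15.12
tcp_pos: [0.4987, 0.1409, 0.0975]
orientation: [2.337, -2.099, 0.018]
wrist_force: [2.1, -3.3, -0.3]
opening: 0.0399
```

```bash
python3 o.py
```

```text
t 15.1167 yaw 276.14 q6 1.645 F [ 2.1 -3.3 -0.3] T [-0.423 -0.398  0.005] op 0.0399 [0.4987 0.1409 0.0975] 0.017
```

Emit:
play_rows(linear=[[0,0,0],[0,0,0],[0,0,0]], twist=[-0.3,-0.7,-0.7])

```text
t: 15.37
tcp_pos: [0.4987, 0.1408, 0.0975]
orientation: [2.26, -2.181, 0.018]
wrist_force: [3.4, -2.0, 0.3]
opening: 0.0398
```

```bash
python3 o.py
```

```text
t 15.3667 yaw 272.06 q6 1.716 F [ 3.4 -2.   0.3] T [-0.431 -0.433 -0.085] op 0.0398 [0.4987 0.1408 0.0975] 0.017
```

Emit:
play_rows(linear=[[0,0,0],[0,0,0],[0,0,0]], twist=[-0.3,-0.6,-0.6])

```text
t: 15.62
tcp_pos: [0.4987, 0.1408, 0.0975]
orientation: [2.192, -2.248, 0.018]
wrist_force: [2.0, -2.9, 0.2]
opening: 0.0398
```

```bash
python3 o.py
```

```text
t 15.6167 yaw 268.57 q6 1.778 F [ 2.  -2.9  0.2] T [-0.485 -0.383 -0.173] op 0.0398 [0.4987 0.1408 0.0975] 0.017
```

Emit:
play_rows(linear=[[0,0,0],[0,0,0],[0,0,0]], twist=[-0.2,-0.4,-0.4])

```text
t: 15.87
tcp_pos: [0.4987, 0.1407, 0.0975]
orientation: [2.145, -2.293, 0.018]
wrist_force: [2.6, -2.1, 0.6]
opening: 0.0402
```

```bash
python3 o.py
```

```text
t 15.8667 yaw 266.18 q6 1.820 F [ 2.6 -2.1  0.6] T [-0.474 -0.4   -0.153] op 0.0402 [0.4987 0.1407 0.0975] 0.017
```

Emit:
play_rows(linear=[[0,0,0],[0,0,0],[0,0,0],[0,0,0],[0,0,1],[0,0,2.5],[0,0,4],[0,0,4]], twist=[0,0,0,0,0,0,0,0], hand=68)

```text
t: 16.53
tcp_pos: [0.5029, 0.1417, 0.2065]
orientation: [-2.139, 2.286, -0.029]
wrist_force: [1.1, 0.9, 2.2]
opening: 0.058
```

```bash
python3 o.py
```

```text
t 16.5333 yaw 266.20 q6 1.817 F [1.1 0.9 2.2] T [ 0.005 -0.05  -0.013] op 0.058 [0.5029 0.1417 0.2065] 0.017
```

Emit:
play_rows(linear=[[-0.4,-1.5,0],[-0.9,-3,0],[-1.2,-4.5,0],[-1.6,-6,0],[-2,-8,0],[-2.2,-9.5,0],[-2.4,-11,0],[-2.4,-12.5,0]], twist=[-0.6,-1.2,-1.8,-2.4,-3,-3.6,-3.6,-3.6], hand=0)

```text
t: 17.2
tcp_pos: [0.4417, -0.1725, 0.2066]
orientation: [-1.674, 2.649, -0.032]
wrist_force: [2.3, 1.2, 1.0]
opening: 0.0001
```

```bash
python3 o.py
```

```text
t 17.2 yaw 244.58 q6 1.532 F [2.3 1.2 1. ] T [-0.045 -0.047 -0.057] op 0.0001 [ 0.4417 -0.1725  0.2066] 0.017
```

Emit:
play_rows(linear=[[-0.13,-1.23,0],[-0.13,-1.23,-1],[-0.13,-1.23,-2],[-0.13,-1.23,-3],[-0.13,-1.23,-3.8],[-0.13,-1.23,-4.26],[-0.13,-1.23,-4.26],[-0.13,-1.23,-4.26]], twist=[0,0,0,0,0,0,0,0])

```text
t: 17.87
tcp_pos: [0.4385, -0.203, 0.1001]
orientation: [-1.675, 2.649, -0.031]
wrist_force: [0.5, -0.3, 0.1]
opening: 0.0001
```

```bash
python3 o.py; python3 - <<'E'
from bench import *
import cv2,numpy as np
w=eyes.read_camera("wrist")["pixels"];s=eyes.read_camera("side")["pixels"];c=eyes.read_camera("scene")["pixels"]
f=lambda a:cv2.resize(a,(400,300),interpolation=cv2.INTER_CUBIC)
cv2.imwrite("pics/m2.png",np.vstack([np.hstack([f(w),f(s[230:380,150:350])]),np.hstack([f(c[60:210,80:280]),f(s)])])[:,:,::-1])
E
```

```text
t 17.8667 yaw 244.60 q6 1.472 F [ 0.5 -0.3  0.1] T [0.007 0.051 0.035] op 0.0001 [ 0.4385 -0.203   0.1001] 0.017
```

View pics/m2.png

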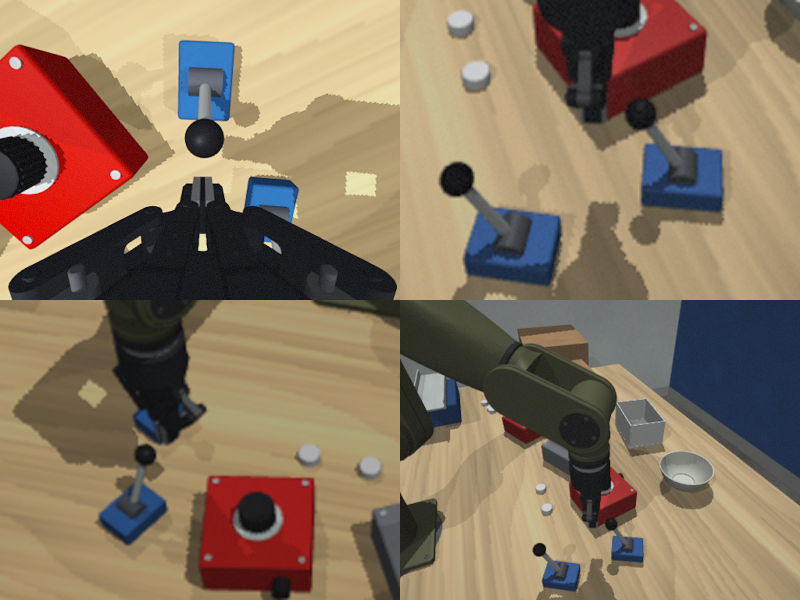

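Emit:
play_rows(linear=[[0.2,-0.1,0],[0.4,-0.2,0],[0.6,-0.3,0],[0.8,-0.4,0],[1,-0.5,0],[1.2,-0.6,0],[1.4,-0.7,0],[1.5,-0.75,0]], twist=[0,0,0,0,0,0,0,0])

```text
t: 18.68
tcp_pos: [0.478, -0.223, 0.102]
orientation: [-1.674, 2.648, -0.037]
wrist_force: [-0.7, 1.1, 1.0]
opening: 0.0002
```

Emit:
play_rows(linear=[[0.2,-0.08,0],[0.4,-0.17,0],[0.6,-0.26,0],[0.8,-0.35,0],[1,-0.44,0],[1.2,-0.53,0],[1.4,-0.62,0],[1.5,-0.66,0]], twist=[0,0,0,0,0,0,0,0])

```text
t: 19.35
tcp_pos: [0.516, -0.2396, 0.1018]
orientation: [-1.674, 2.648, -0.037]
wrist_force: [-0.8, 0.4, -0.5]
opening: 0.0001
```

```bash
python3 o.py
```

```text
t 19.35 yaw 244.60 q6 1.488 F [-0.8  0.4 -0.5] T [ 0.046  0.183 -0.006] op 0.0001 [ 0.516  -0.2396  0.1018] 0.017
```

Now small steps until the force rises.

Emit:
play_rows(linear=[[0.07,-0.03,0],[0.14,-0.06,0],[0.14,-0.06,0]], twist=[0,0,0])

```text
t: 19.6
tcp_pos: [0.5198, -0.2412, 0.1017]
orientation: [-1.674, 2.648, -0.037]
wrist_force: [0.0, -0.1, -1.2]
opening: 0.0002
```

Emit:
play_rows(linear=[[0.04,-0.02,0],[0.08,-0.04,0],[0.08,-0.04,0]], twist=[0,0,0])

```text
t: 19.85
tcp_pos: [0.5218, -0.2422, 0.1017]
orientation: [-1.673, 2.648, -0.037]
wrist_force: [-0.2, -0.2, -1.1]
opening: 0.0004
```

```bash
python3 o.py; python3 - <<'E'
from bench import *
from h import *
s=eyes.read_camera("side");c=eyes.read_camera("scene");w=eyes.read_camera("wrist")
for n,q in(("side",s),("scene",c),("wrist",w)):
    print(n,[proj(q,p).round(1).tolist() for p in((.544,-.2535,.092),(.509,-.237,.1))])
f=lambda a:cv2.resize(a,(400,300),interpolation=cv2.INTER_CUBIC)
cv2.imwrite("pics/m3.png",np.vstack([np.hstack([f(w["pixels"]),f(s["pixels"][230:380,200:400])]),np.hstack([f(c["pixels"][100:220,60:220]),f(s["pixels"])])])[:,:,::-1])
E
```

```text
t 19.85 yaw 244.59 q6 1.489 F [-0.2 -0.2 -1.1] T [ 0.055  0.117 -0.008] op 0.0004 [ 0.5218 -0.2422  0.1017] 0.017
side [[316.6, 288.8], [293.3, 284.6]]
scene [[129.4, 158.7], [140.4, 145.8]]
wrist [[258.6, 203.4], [258.8, 276.3]]
```

View pics/m3.png

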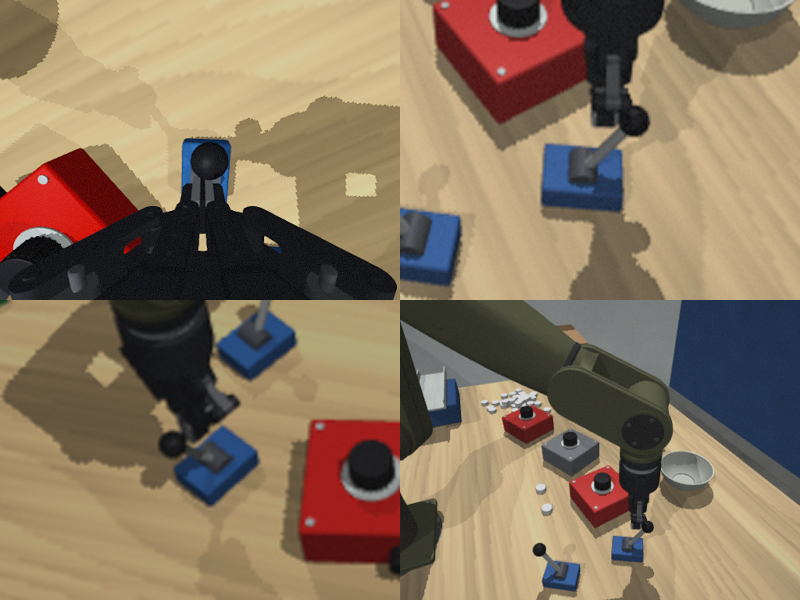

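Emit:
play_rows(linear=[[0.05,-0.02,0],[0.08,-0.04,0],[0.08,-0.04,0]], twist=[0,0,0])

```text
t: 20.25
tcp_pos: [0.5225, -0.2425, 0.1015]
orientation: [-1.675, 2.649, -0.031]
wrist_force: [-7.6, 3.8, 3.1]
opening: 0.0003
```

Emit:
play_rows(linear=[[0.04,-0.02,0],[0.06,-0.03,0],[0.06,-0.03,0]], twist=[0,0,0])

```text
t: 20.5
tcp_pos: [0.5226, -0.2425, 0.1015]
orientation: [-1.676, 2.652, -0.024]
wrist_force: [-7.7, 2.7, 4.6]
opening: -0.0003
```

```bash
python3 o.py
```

```text
t 20.5 yaw 244.60 q6 1.490 F [-7.7  2.7  4.6] T [ 0.506  1.219 -0.012] op -0.0003 [ 0.5226 -0.2425  0.1015] 0.017
```

Emit:
play_rows(linear=[[-0.5,0.24,0],[-1,0.48,0],[-1.4,0.67,0],[-1.4,0.67,1],[-1.4,0.67,2.5],[-1.4,0.67,4],[-1.4,0.67,5],[-1.4,0.67,5]], twist=[0,0,0,0,0,0,0,0])

```text
t: 21.17
tcp_pos: [0.4909, -0.2277, 0.2349]
orientation: [-1.673, 2.646, -0.044]
wrist_force: [0.3, -0.7, 1.4]
opening: -0.0002
```

Emit:
play_rows(linear=[[-0.5,1,1],[-1,2,1],[-1,3,1],[-1,3,1],[-1,3,1],[-1,3,1]], twist=[0,0,0,0,0,0])

```text
t: 21.67
tcp_pos: [0.4659, -0.1529, 0.2595]
orientation: [-1.673, 2.646, -0.045]
wrist_force: [-0.6, -0.7, -0.4]
opening: 0.0002
```

```bash
python3 o.py; python3 - <<'E'
from bench import *
from h import *
s=eyes.read_camera("side");c=eyes.read_camera("scene")
f=lambda a:cv2.resize(a,(400,300),interpolation=cv2.INTER_CUBIC)
im=np.hstack([f(c["pixels"]),f(s["pixels"])])
def ball(q,x0,x1,y0,y1):
    m=(q["pixels"].max(2)<45).astype(np.uint8);m[:,:x0]=0;m[:,x1:]=0;m[:y0]=0;m[y1:]=0
    k,l,st,ce=cv2.connectedComponentsWithStats(m);i=1+st[1:,4].argmax();return ce[i],st[i]
a,sa=ball(c,115,145,145,172);b,sb=ball(s,300,335,275,305);print(sa,sb,tri((c,a),(s,b)))
cv2.imwrite("pics/m4.png",im[:,:,::-1])
E
```

```text
t 21.6667 yaw 244.62 q6 1.592 F [-0.6 -0.7 -0.4] T [ 0.022  0.05  -0.06 ] op 0.0002 [ 0.4659 -0.1529  0.2595] 0.017
[124 153  10  10  77] [310 283  15  15 171] (array([ 0.54193518, -0.25631418,  0.09280747]), [np.float64(0.0005394738885176288), np.float64(0.0005394738885176063)])
```

View pics/m4.png

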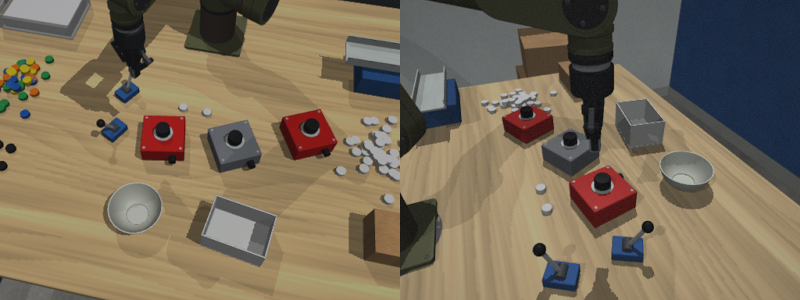

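```bash
python3 -c "
from bench import job;print(job.finish_job())"
```

```text
the job is handed in; nothing more can be done
None
```

The job is handed in with the knob four clicks clockwise of its end stop and the start lever fully over. However, I pushed the knob harder into its stop than the allowed 0.7 N m, so it may count as damaged.

- **Overshoot at the stop:** the knob was about two clicks from the stop when I began. The stop was far stiffer than stated, roughly 40 N m per rad instead of 4. My 0.6–2.4° steps therefore gave readings of about 1.28, 0.70 and 0.84 N m. I only accepted it as the stop after releasing and gripping again at another angle, which caused the last two pushes. The turn was not gentle there, and I could not check for damage.
- **Knob setting:** I turned the knob clockwise and counted by torque. It reversed sign at three clicks about 20° apart. The fourth is inferred: I let go about 80° from the stop, still reading −0.15 N m just short of it, and relied on the knob settling in. I did not check the position again after letting go.
- **Start lever:** I pushed it over until it met its end at about 8 N. The ball travelled 76.4 mm, against 76.7 mm expected for a full throw.
- **Everything else:** in the last picture the bowl, tub and both caps look undisturbed. The arm is clear of everything, and the robot's clock read about 22 s.

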